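# Clear the preparation plate of vials, stoppers and agar dish

## Task

Clear the steel plate and put everything away where its kind belongs: the two sample vials upright in free compartments of the divided carton, the two rubber stoppers in the deep grey bin, and the agar dish lid up and flat on the floor of the shallow metal tray. Leave the two vials already stored in the carton in their compartments, and set the vials and the dish down without dropping them.

Things in the scene. Friction and masses are not known exactly. Their poses are not given: they have to be found in the camera images.
- vial_a: 20 ml screw-cap sample vial: amber glass cylinder 28 mm diameter and 43 mm high with a paper label band, white cap 24 mm diameter, 61 mm high in all, about 35 g. It starts standing on the steel plate (a flat sheet 180 x 300 mm whose top is 10 mm above the bench). Origin: centre of its underside, z up its axis; round, so its yaw means nothing.
- vial_b: 20 ml screw-cap sample vial: amber glass cylinder 28 mm diameter and 43 mm high with a paper label band, white cap 24 mm diameter, 61 mm high in all, about 35 g. As vial_a; the two are alike.
- stopper_a: black rubber stopper, a short cone 30 mm high, 37 mm diameter at the wide end, 30 mm at the narrow end, with a small hole in its end face; about 30 g. It starts standing on its wide end on the steel plate. Origin: centre of the wide end, z along its axis towards the narrow end.
- stopper_b: black rubber stopper, a short cone 30 mm high, 37 mm diameter at the wide end, 30 mm at the narrow end, with a small hole in its end face; about 30 g. It starts standing on its wide end on the steel plate. Origin: centre of the wide end, z along its axis towards the narrow end. As stopper_a; the two are alike.
- dish: round flat culture dish with its lid on, hazy clear plastic over a pale agar layer, whitish from above, 60 mm diameter, 15 mm high, about 24 g. It starts lid up on the steel plate, which is 10 mm high. It is gripped across its diameter. Origin: centre of its underside, z up.
- vial_carton: open cardboard carton, fixed, 97 (x) x 144 (y) mm, in six square compartments, 2 along x by 3 along y. Outer walls 32 mm high, dividers 28 mm, all 3 mm thick, as is the floor. Compartments 44 mm square inside, centres at x = -23.5 or +23.5, y = -47, 0 or +47 mm. Those at x = +23.5, y = -47 and +47 hold stored vials, four are free. Origin: centre of its underside.
- stopper_bin: grey plastic bin, fixed, rectangular and open, 112 (x) x 152 (y) mm outside, 42 mm high, walls and floor 4 mm thick, with a rolled rim that overhangs 3 mm on each side, and a blank paper label on its -x wall. Empty, undivided, deeper than the dish tray. Origin: centre of its underside.
- dish_tray: shallow bright metal instrument tray, fixed, 112 (x) x 156 (y) mm outside, only 16 mm high (18 mm at its rounded rim), walls and floor 3 mm thick. Empty, undivided. Origin: centre of its underside.
- stored_a: a vial just like vial_a, already standing in the compartment of the carton at x = +23.5, y = -47 mm. Origin: centre of its underside.
- stored_b: a vial just like vial_a, already standing in the compartment of the carton at x = +23.5, y = +47 mm. Origin: centre of its underside.

How it is judged:
By the outcome, as a careful person would: the job done as asked, in the order asked, and still so for the second after the job is handed in, with the robot touching nothing.
It also fails if it takes over 128 s, if anything falls off the work surface, if the arm or the gripper's body presses on something with over 40 N, if the wrist force passes 120 N, or if a joint passes its speed limit or range.

## Robot

A 6-joint arm with a two-finger parallel gripper is mounted at the origin on the work surface. World frame = base frame: x ahead of the robot, y to its left, z up, the work surface at z = 0. Lengths are in m, angles in rad, forces in N, time in s.
With the tool pointing down it reaches from about 0.35 to 0.975 m from the base axis. Payload 7.1 kg.
Tool frame: the origin (TCP) lies midway between the tips of the shut fingers; the grasp point (between the pads) lies 19 mm behind it (arm.grasp_offset is the distance from the TCP to the grasp point, in m); z points along the fingers, y is the line along which they close (so a half turn about z gives the same grasp; the last joint's range is limited). The gripper opens to 88 mm and grips with 3 to 60 N. Pads are 20 mm wide; open, the fingers measure 115 mm over their backs; the gripper's body (75 mm by 178 mm) begins 61 mm behind the grasp point.
Start: joints at [-1.241, 0.423, 1.63, -0, 1.089, -0.019], TCP at [0.214, -0.587, 0.223] pointing down, gripper open.
Joint ranges: [-3, 3], [-0.9, 2.11], [0.09, 2.58], [-1.31, 4.45], [0.11, 2.69], [-2.54, 2.54]. Speed limits (rad/s): [2.39, 2.39, 3.01, 3.14, 3.14, 3.14].

## Interface

Orientations are given as a unit quaternion [x, y, z, w].
In Python, from cell import sensors, capture, get_calibration, job, arm gives the robot as it stands.
- The arm moves only by the tool apply_moves, never from a script. Its argument "rows" is a list that holds one entry, the list of rows, each a list of 5 numbers: the shift along the tool's x, y, z in mm, then the turn about the tool's z in rad, then the closure, from -1 (fully open) to 1 (shut). A call has 1 to 12 rows; each row shifts and turns the commanded pose from where the row before left it, along the tool's axes as they then stand; what a row does not reach is not made up. A row lasts 1/8 s, in which the tool goes at most 62.5 mm and 10.7 degrees, less where a joint would pass 70% of its speed; a pose out of reach is approached as far as the arm can. A call with a gripper value outside its range is refused whole. The fingers move at their own pace and stop on an object; "force" is the grip in N (left out, the last holds). Time passes only in rows, so rows that do not move let the fingers close. It gives the time, the measured TCP pose, the force, the opening and the grip force at its end, in the units of the state.
- sensors.state(): the state, without advancing time (a new reading comes with each control period).
- capture(name): name is "scene" or "top" or "wrist"; returns the picture (420x560x3 uint8, red, green, blue); there is no depth.
- get_calibration(name): a dict with "K" (3x3 intrinsics, pixels), "rvec" (rotation vector, rad) and "tvec" (3), from world to camera coordinates, as OpenCV has them. Camera axes: x right, y down, z forward; pixel columns grow to the right and rows downward; lengths in m; the calibration is good to about 2 mm. A picture is of the moment at which its call begins: read the wrist's pose just before it. get_calibration takes no time and is no camera call; for the wrist camera it gives the pose at the moment of the call.
- job.close_job(): hands the job in; it is judged then, once.
The state is a dict: "time": time; "joints": joint angles; "joint_velocities": joint speeds; "joint_efforts": joint torques, N m; "eef_pos": TCP position; "tcp_rot": TCP orientation; "wrist_force": force on the tool from outside, world axes, zero at the start; "moment": the same for the moment, N m; "finger_gap": finger opening in m; "finger_force": force on a finger pad.
Only numpy, scipy, OpenCV 4.12 (cv2) and the standard library are available. Lean on these libraries where they do the work, as an engineer would, in place of code of your own. Each camera call takes 0.05 s, during which the arm holds its last target. There are 200 camera calls.

## Working session

There is one attempt and no reset: what is moved stays moved. The work goes in short steps, Python scripts to look and compute and a tool call to move; the robot and the scene stay as the last step left them, time stands still between calls to the robot, and variables do not carry over. Pictures are saved under pics/ and viewed, at most 14 in all, crops included, and the job is handed in when it is done.

Besides the shell and the picture viewer there is one more tool, called after "Emit:" as a command line: name --argument value ..., lists and objects as JSON in quotes. apply_moves: Moves the arm, as the interface text tells. Its arguments: {"type":"object","properties":{"rows":{"type":"array"},"force":{"type":"number"}},"required":["rows"]}

```bash
mkdir -p pics; ls
cat > h.py <<'E'
import numpy as np,cv2
from cell import sensors,capture,get_calibration,job,arm
def save(n,img): cv2.imwrite(f'pics/{n}.png',img[:,:,::-1])
def ray(name,uv,z,cal=None):
    c=cal or get_calibration(name);K=np.array(c['K'],float);R=cv2.Rodrigues(np.array(c['rvec'],float))[0];t=np.array(c['tvec'],float).ravel()
    uv=np.atleast_2d(np.array(uv,float));d=np.c_[uv,np.ones(len(uv))]@np.linalg.inv(K).T@R
    o=-R.T@t;return o+d*((z-o[2])/d[:,2])[:,None]
def proj(name,P):
    c=get_calibration(name);return cv2.projectPoints(np.atleast_2d(np.array(P,float)),np.array(c['rvec'],float),np.array(c['tvec'],float),np.array(c['K'],float),None)[0][:,0]
E
python3 - <<'E'
from h import *
for n in('scene','top'):
    save(n+'0',capture(n));c=get_calibration(n);R=cv2.Rodrigues(np.array(c['rvec'],float))[0];print(n,-R.T@np.array(c['tvec'],float).ravel(),c['K'][0],R[2])
print(sensors.state())
E
```

```text
pics
scene [ 1.03990193 -0.2889286   0.91864554] [533.99357518   0.         275.94297316] [-0.45783115  0.28896284 -0.84076817]
top [0.48426538 0.01787566 0.96752379] [508.34424346   0.         264.85987167] [ 0.08468905 -0.03713843 -0.99571507]
{'time': 0.1, 'joints': array([-1.24101115e+00,  4.23750585e-01,  1.63058455e+00, -5.17949614e-06,
        1.08858539e+00, -1.90315575e-02]), 'joint_velocities': array([ 0.00067889, -0.00178754, -0.0027191 ,  0.00057017,  0.00048735,
        0.00061527]), 'joint_efforts': array([ 4.31592980e-04, -5.45613348e+01, -2.74326146e+01,  6.45690970e-02,
        1.87902135e-02, -3.30635794e-05]), 'eef_pos': array([ 0.21346404, -0.58690223,  0.22199947]), 'tcp_rot': array([ 9.84828949e-01,  1.73526658e-01, -1.05011124e-04, -6.55579180e-04]), 'wrist_force': array([ 0.2485905 , -0.64338937,  0.29673469]), 'moment': array([-0.01811365, -0.01145304,  0.01677597]), 'finger_force': 0.0, 'finger_gap': 0.08802230161858175}
```

View pics/top0.png

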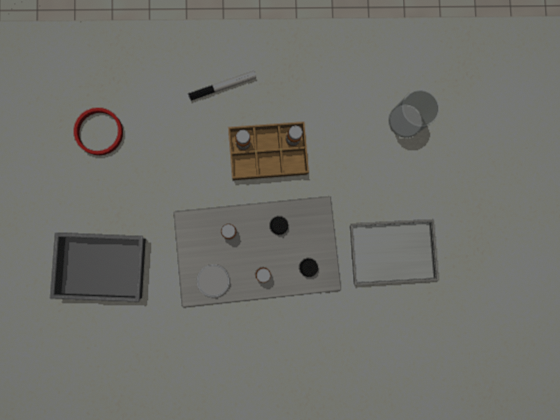

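View pics/scene0.png

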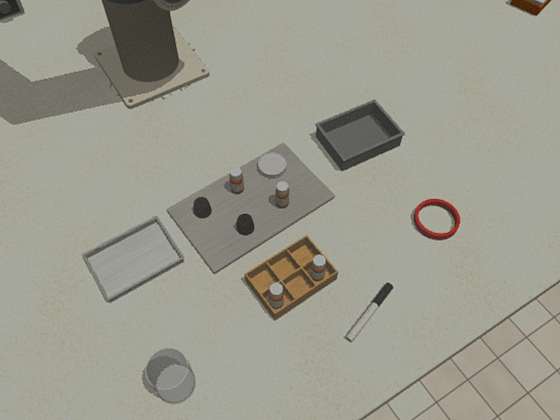

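Top view: image up is +x and left is +y. The vial caps are at (228,231) and (264,275), the stoppers at (279,225) and (308,267), the dish at (213,281), the carton around (269,151), the bin around (98,267) and the tray around (394,253). The scene view shows the same layout with everything upright.

Run:
```python
from h import *
im=cv2.imread('pics/top0.png');g=cv2.cvtColor(im,6);hsv=cv2.cvtColor(im,40)
def blob(m,box):
    x0,y0,x1,y1=box;mm=np.zeros_like(g);mm[y0:y1,x0:x1]=m[y0:y1,x0:x1].astype(np.uint8)*255
    cs=cv2.findContours(mm,0,1)[0];return max(cs,key=cv2.contourArea)
for n,c,z in(('va',(228,231),.071),('vb',(264,275),.071),('sa',(243,137),.064),('sb',(295,132),.064)):
    k=blob((g>135)&(hsv[...,1]<60),(c[0]-12,c[1]-12,c[0]+12,c[1]+12));(u,v),r=cv2.minEnclosingCircle(k);print(n,u,v,r,cv2.contourArea(k),ray('top',(u,v),z).round(4))
for n,c in(('sta',(279,225)),('stb',(308,267))):
    k=blob(g<60,(c[0]-16,c[1]-16,c[0]+16,c[1]+16));(u,v),r=cv2.minEnclosingCircle(k);print(n,u,v,r,ray('top',(u,v),.025).round(4))
print('bg',g[281,213],g[281,240],g[260,213],g[231,228])
k=blob(g>(int(g[281,213])+int(g[281,240]))/2,(190,258,237,304));(u,v),r=cv2.minEnclosingCircle(k);print('dish',u,v,r,ray('top',(u,v),.025).round(4))
k=blob((hsv[...,1]>90),(215,110,320,190));rc=cv2.minAreaRect(k);print('carton',rc);
P=ray('top',cv2.boxPoints(rc),.032);print(P.round(4),P.mean(0))
k=blob((g<105),(40,220,160,310));rc=cv2.minAreaRect(k);print('bin',rc,ray('top',cv2.boxPoints(rc),.042).round(4))
P=ray('top',[(352,224),(433,221),(437,283),(355,286)],.018);print('tray',P.round(4),P.mean(0))
big=np.hstack([cv2.resize(im[110:310,165:345],None,fx=3,fy=3,interpolation=2)]);cv2.imwrite('pics/crop1.png',cv2.convertScaleAbs(big,alpha=1.4))
```

```text
Traceback (most recent call last):
ValueError: max() iterable argument is empty
```

```bash
cat > m.py <<'E'
from h import *
im=cv2.imread('pics/top0.png');g=cv2.cvtColor(im,cv2.COLOR_BGR2GRAY);hsv=cv2.cvtColor(im,cv2.COLOR_BGR2HSV)
def blob(m,box):
    x0,y0,x1,y1=box;mm=np.zeros_like(g);mm[y0:y1,x0:x1]=m[y0:y1,x0:x1].astype(np.uint8)*255
    return max(cv2.findContours(mm,0,1)[0],key=cv2.contourArea)
for n,c,z in(('va',(228,231),.071),('vb',(264,275),.071),('sa',(243,137),.064),('sb',(295,132),.064)):
    w=g[c[1]-3:c[1]+4,c[0]-3:c[0]+4]
    k=blob((g>np.median(w)-22)&(hsv[...,1]<60),(c[0]-10,c[1]-10,c[0]+10,c[1]+10));(u,v),r=cv2.minEnclosingCircle(k);print(n,np.median(w),u,v,r,cv2.contourArea(k),ray('top',(u,v),z).round(4))
for n,c in(('sta',(279,225)),('stb',(308,267))):
    k=blob(g<55,(c[0]-16,c[1]-16,c[0]+16,c[1]+16));(u,v),r=cv2.minEnclosingCircle(k);print(n,u,v,r,ray('top',(u,v),.025).round(4))
print('bg',g[281,213],g[281,240],g[260,213])
k=blob(g>(int(g[281,213])+int(g[281,240]))/2+2,(190,258,237,304));(u,v),r=cv2.minEnclosingCircle(k);print('dish',u,v,r,ray('top',(u,v),.025).round(4))
k=blob((hsv[...,1]>90),(215,110,320,190));rc=cv2.minAreaRect(k);print('carton',rc);
P=ray('top',cv2.boxPoints(rc),.032);print(P.round(4),P.mean(0))
k=blob((g<95),(40,220,160,310));rc=cv2.minAreaRect(k);P=ray('top',cv2.boxPoints(rc),.042);print('bin',rc,P.round(4),P.mean(0))
P=ray('top',[(352,224),(433,221),(437,283),(355,286)],.018);print('tray',P.round(4),P.mean(0))
big=cv2.resize(im[110:310,165:345],None,fx=3,fy=3,interpolation=2);cv2.imwrite('pics/crop1.png',cv2.convertScaleAbs(big,alpha=1.4))
E
python3 m.py
```

```text
va 120.0 227.5 230.5 13.435129165649414 203.0 [[0.5275 0.0511 0.071 ]]
vb 120.0 263.04638671875 274.9948425292969 6.370305061340332 110.0 [[ 0.448  -0.0095  0.071 ]]
sa 120.0 242.1914825439453 135.97872924804688 6.268476963043213 100.0 [[0.6978 0.0216 0.064 ]]
sb 120.0 295.0806579589844 131.6290283203125 6.113182544708252 99.0 [[ 0.7042 -0.0744  0.064 ]]
sta 278.79998779296875 225.1999969482422 9.374542236328125 [[ 0.5373 -0.0425  0.025 ]]
stb 308.402587890625 267.3636474609375 9.468199729919434 [[ 0.4579 -0.0952  0.025 ]]
bg 114 107 107
dish 212.43434143066406 280.757568359375 15.726454734802246 [[0.4382 0.0822 0.025 ]]
carton ((268.2168273925781, 150.36236572265625), (52.54639434814453, 76.34185028076172), 85.66769409179688)
[[ 0.7228  0.0476  0.032 ]
 [ 0.7315 -0.0956  0.032 ]
 [ 0.6318 -0.0998  0.032 ]
 [ 0.6238  0.0422  0.032 ]] [ 0.67746468 -0.02642661  0.032     ]
bin ((100.13056945800781, 268.82342529296875), (97.98106384277344, 69.98995208740234), 2.7927021980285645) [[0.4106 0.3699 0.042 ]
 [0.5346 0.3651 0.042 ]
 [0.5218 0.1907 0.042 ]
 [0.3972 0.1976 0.042 ]] [0.46606004 0.2808214  0.042     ]
tray [[ 0.5366 -0.1811  0.018 ]
 [ 0.5387 -0.3358  0.018 ]
 [ 0.4221 -0.337   0.018 ]
 [ 0.4208 -0.182   0.018 ]] [ 0.479568   -0.25895528  0.018     ]
```

View pics/crop1.png

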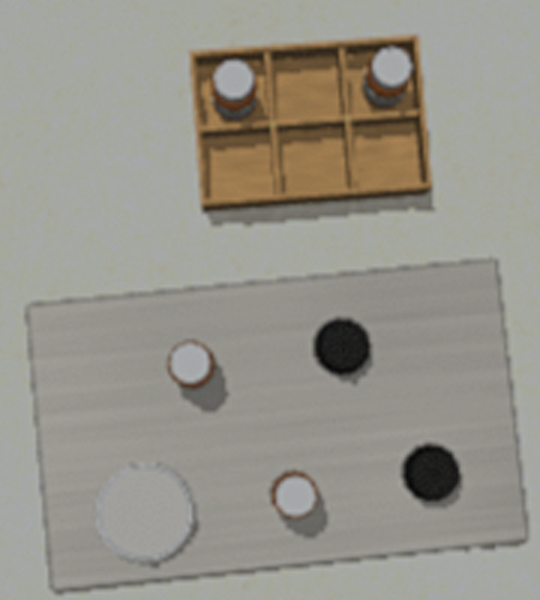

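Crop shows both vials standing, dish lid up, stoppers upright, and the near row of carton compartments free. The caps are at top-view pixels (228.3,231) and (263,275). Moving over the first vial.

Emit:
apply_moves --rows '[[[0,0,0,0.15,-1],[0,0,0,0.139,-1],[25,-45,0,0,-1],[25,-45,0,0,-1],[25,-45,0,0,-1],[25,-45,0,0,-1],[25,-45,0,0,-1],[25,-45,0,0,-1],[25,-45,0,0,-1],[25,-45,0,0,-1],[25,-45,0,0,-1],[25,-45,0,0,-1]]]' --force 15

```text
time: 1.6
eef_pos: [0.4367, -0.1216, 0.2226]
tcp_rot: [1.0, 0.03, -0.0, 0.0]
wrist_force: [-0.1, -0.7, -0.8]
finger_gap: 0.0876
finger_force: 0.0
```

Emit:
apply_moves --rows '[[[25,-45,0,0,-1],[25,-45,0,0,-1],[25,-40,0,0,-1],[0,-30,0,0,-1],[0,0,0,0,-1],[0,0,0,0,-1]]]'

```text
time: 2.35
eef_pos: [0.5013, 0.0405, 0.2225]
tcp_rot: [1.0, 0.03, -0.0, 0.0]
wrist_force: [1.0, -0.3, -0.2]
finger_gap: 0.0882
finger_force: 0.0
```

```bash
cat >> h.py <<'E'
def st():
    s=sensors.state();q=s['tcp_rot'];th=2*np.arctan2(q[1],q[0]);th=(th+np.pi)%(2*np.pi)-np.pi
    print('t',round(s['time'],2),'p',s['eef_pos'].round(4),'th',round(th,4),'gap',round(s['finger_gap'],4),'F',round(s['finger_force'],1),'W',s['wrist_force'].round(1),'j',s['joints'].round(2));return s['eef_pos'],th
def to(x,y,z,theta=None):
    p,th=st();d=np.array([x,y,z])-p;c,s=np.cos(th),np.sin(th)
    print('move mm',(1000*np.array([c*d[0]+s*d[1],s*d[0]-c*d[1],-d[2]])).round(1),'turn',None if theta is None else round(th-theta,3))
E
python3 - <<'E'
from h import *
to(.527,.05,.044,.06)
cal=get_calibration('wrist');save('w1',capture('wrist'))
R=cv2.Rodrigues(np.array(cal['rvec'],float))[0];print(-R.T@np.array(cal['tvec'],float).ravel(),R,proj('wrist',[(.527,.05,.071),(.448,-.0095,.071),(.677,-.026,.032)]))
E
```

```text
t 2.35 p [0.5013 0.0405 0.2225] th 0.0601 gap 0.0882 F 0.0 W [ 1.  -0.3 -0.2] j [ 0.06  0.24  1.9  -0.    1.    1.57]
move mm [ 26.3  -8.  178.5] turn 0.0
[0.57121031 0.04486595 0.38562228] [[ 6.02211113e-02 -9.98184964e-01  4.42287104e-04]
 [-9.64394406e-01 -5.80681822e-02  2.58014564e-01]
 [-2.57520575e-01 -1.59644630e-02 -9.66140926e-01]] [[267.76024773 175.6421418 ]
 [316.50232881 248.15448915]
 [347.48869728  34.22082788]]
```

View pics/w1.png

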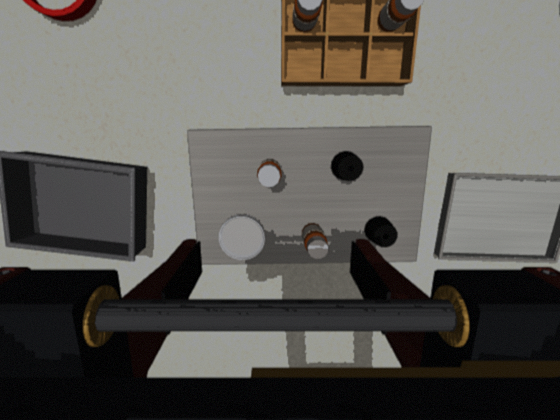

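Wrist view: the va cap is at (269,175), within 2 px of the prediction. Stoppers are at (347,166) and (381,232), the dish at (242,237), the carton's lower edge at v≈83. I'll refine all of these from this view.

Run:
```python
from h import *
im=cv2.imread('pics/w1.png');g=cv2.cvtColor(im,6);hsv=cv2.cvtColor(im,40)
def blob(m,box):
    x0,y0,x1,y1=box;mm=np.zeros_like(g);mm[y0:y1,x0:x1]=m[y0:y1,x0:x1].astype(np.uint8)*255
    return max(cv2.findContours(mm,0,1)[0],key=cv2.contourArea)
def rp(n,k,z):
    (u,v),(a,b),an=cv2.fitEllipse(k);print(n,round(u,1),round(v,1),round(a,1),round(b,1),ray('wrist',(u,v),z).round(4))
print(g[168:186,269],hsv[168:186,269,1],g[255,380],g[237,242],g[237,275])
rp('va',blob((g>145)&(hsv[...,1]<50),(254,160,284,192)),.071)
t=60
rp('sta',blob(g<t,(325,145,370,190)),.022);rp('stb',blob(g<t,(362,212,402,252)),.022)
rp('dish',blob(g>148,(213,208,270,266)),.024)
k=blob(hsv[...,1]>90,(270,0,430,100));print(k[:,0].max(0),k[:,0].min(0),k[:,0][k[:,0,1]>75][:6].tolist())
# carton near edge bottom corners
print(ray('wrist',[(282,84),(411,81)],.032).round(4))
# tray, bin
print(ray('wrist',[(447,174),(441,258)],.018).round(4),ray('wrist',[(2,153),(147,166),(135,257)],.042).round(4))
```

```text
[155 155 155 154 155 156 155 155 153 154 154 155 157 158 155 156 155 156] [10 10  8  7  6  8  8 10  8 10  6  8  8  6  8  8 11  6] 25 145 66
va 268.4 175.7 19.4 19.5 [[0.5269 0.0494 0.071 ]]
sta 346.4 166.1 29.4 31.5 [[ 0.5374 -0.0442  0.022 ]]
stb 378.4 233.6 31.0 38.3 [[ 0.4535 -0.0959  0.022 ]]
dish 219.5 236.0 0.0 1.0 [[0.4389 0.1088 0.024 ]]
[420  85] [282   0] [[282, 76], [282, 77], [282, 78], [282, 79], [282, 80], [282, 81]]
[[ 0.6239  0.0403  0.032 ]
 [ 0.6354 -0.1016  0.032 ]]
[[ 0.5348 -0.1708  0.018 ]
 [ 0.4231 -0.1861  0.018 ]] [[0.5308 0.3536 0.042 ]
 [0.5258 0.1898 0.042 ]
 [0.4115 0.2106 0.042 ]]
```

Emit:
apply_moves --rows '[[[26,-7.5,0,0,-1],[0,0,40,0,-1],[0,0,40,0,-1],[0,0,40,0,-1],[0,0,30,0,-1],[0,0,18,0,-1],[0,0,10.5,0,-1],[0,0,0,0,-1],[0,0,0,0,0.4],[0,0,0,0,1],[0,0,0,0,1],[0,0,0,0,1]]]'

```text
time: 3.9
eef_pos: [0.5273, 0.0501, 0.0445]
tcp_rot: [1.0, 0.03, 0.0, -0.0]
wrist_force: [0.2, -0.3, 0.5]
finger_gap: 0.0511
finger_force: 0.0
```

Emit:
apply_moves --rows '[[[0,0,0,0,1],[0,0,0,0,1],[0,0,0,0,1]]]'

```text
time: 4.28
eef_pos: [0.5271, 0.05, 0.0441]
tcp_rot: [1.0, 0.03, -0.0, 0.0]
wrist_force: [0.6, 0.1, -1.2]
finger_gap: 0.0271
finger_force: 15.0
```

Run:
```python
from h import *
to(.527,.0495,.044)
save('w2',capture('wrist')[100:420])
```

```text
t 4.28 p [0.5271 0.05   0.0441] th 0.0598 gap 0.0271 F 15.0 W [ 0.6  0.1 -1.2] j [ 0.07  0.56  1.94 -0.    0.64  1.58]
move mm [-0.1  0.5  0.1] turn None
```

View pics/w2.png

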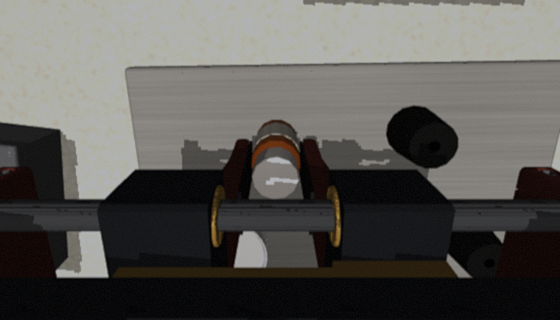

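Vial held (gap 27 mm, 15 N), upright between the fingers at (275,170) in the crop. Carrying it to compartment (-23.5,+47).

Emit:
apply_moves --rows '[[[0,0,-10,0,1],[0,0,-30,0,1],[0,0,-30,0,1],[20,6,0,0,1],[30,10,0,0,1],[30,10,0,0,1],[30,10,0,0,1],[12,3,0,0,1],[0,0,0,0,1],[0,0,0,0,1]]]'

```text
time: 5.58
eef_pos: [0.6499, 0.0187, 0.114]
tcp_rot: [1.0, 0.03, -0.001, -0.0]
wrist_force: [0.2, -0.2, -1.1]
finger_gap: 0.0275
finger_force: 15.0
```

Run:
```python
from h import *
to(.651,.0184,.0375)
save('w3',capture('wrist'))
print(proj('wrist',[(.651,.0184,.032)]))
```

```text
t 5.58 p [0.6499 0.0187 0.114 ] th 0.0601 gap 0.0275 F 15.0 W [ 0.2 -0.2 -1.1] j [0.01 0.59 1.64 0.   0.92 1.52]
move mm [ 1.1  0.4 76.5] turn None
[[276.12230106 216.06328283]]
```

View pics/w3.png

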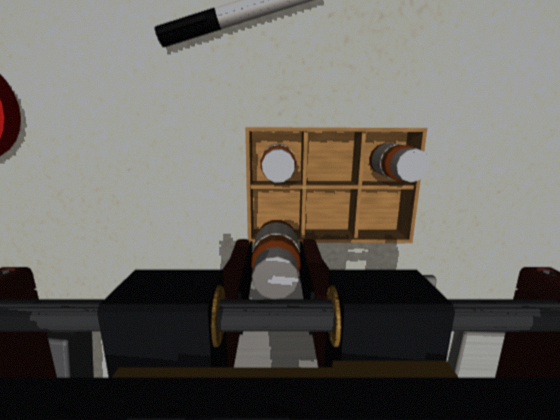

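Compartment is centred at about (275,213), against a predicted (276,216), so I can lower.

Emit:
apply_moves --rows '[[[2,0,20,0,1],[0,0,25,0,1],[0,0,15,0,1],[0,0,8,0,1],[0,0,4,0,1],[0,0,3,0,1],[0,0,0,0,1],[0,0,0,0,1]]]'

```text
time: 6.62
eef_pos: [0.6535, 0.0185, 0.0397]
tcp_rot: [1.0, 0.03, 0.0, -0.0]
wrist_force: [-0.5, 0.3, -0.1]
finger_gap: 0.0275
finger_force: 15.0
```

```bash
python3 -c "
from h import *
st()"
```

```text
t 6.62 p [0.6535 0.0185 0.0397] th 0.0597 gap 0.0275 F 15.0 W [-0.5  0.3 -0.1] j [0.01 0.7  1.65 0.   0.79 1.52]
```

Emit:
apply_moves --rows '[[[0,0,1.5,0,1],[0,0,1,0,1],[0,0,0,0,1],[0,0,0,0,1]]]'

```text
time: 7.12
eef_pos: [0.6535, 0.0185, 0.0371]
tcp_rot: [1.0, 0.03, 0.0, 0.0]
wrist_force: [-0.7, 0.0, 4.5]
finger_gap: 0.0279
finger_force: 15.0
```

Emit:
apply_moves --rows '[[[0,0,0,0,0],[0,0,0,0,-0.4],[0,0,0,0,-0.4],[0,0,-20,0,-0.4],[0,0,-35,0,-0.4],[0,0,-40,0,-0.4],[-30,0,0,0,-1],[-40,4,0,0,-1],[-40,4,0,0,-1],[-40,4,0,0,-1],[-40,3,0,0,-1],[-17,0.5,0,0,-1]]]'

```text
time: 8.62
eef_pos: [0.446, -0.0095, 0.1326]
tcp_rot: [1.0, 0.03, 0.0, 0.0]
wrist_force: [1.1, -0.4, -0.7]
finger_gap: 0.0873
finger_force: 0.0
```

Emit:
apply_moves --rows '[[[0,0,0,0,-1],[0,0,0,0,-1]]]'

```text
time: 8.88
eef_pos: [0.4496, -0.0093, 0.1323]
tcp_rot: [1.0, 0.03, 0.001, 0.0]
wrist_force: [0.3, -0.7, -0.4]
finger_gap: 0.0881
finger_force: 0.0
```

Run:
```python
from h import *
to(.448,-.0095,.044)
save('w4',capture('wrist'))
print(proj('wrist',[(.448,-.0095,.071),(.438,.082,.025),(.537,-.043,.04)]))
```

```text
t 8.88 p [ 0.4496 -0.0093  0.1323] th 0.0599 gap 0.0881 F 0.0 W [ 0.3 -0.7 -0.4] j [-0.05  0.31  2.07  0.    0.75  1.46]
move mm [-1.6  0.1 88.3] turn None
[[275.84867019 226.51058833]
 [178.54262311 216.33425477]
 [323.23746357 113.75830377]]
```

View pics/w4.png

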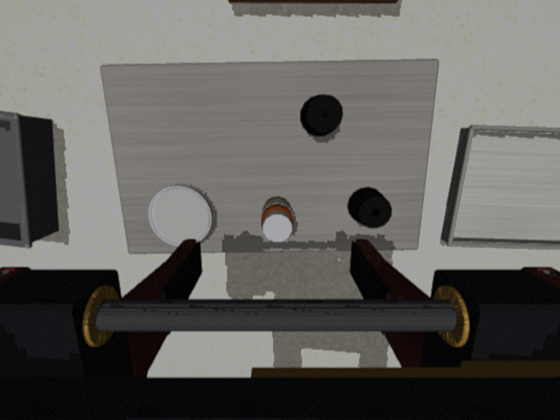

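Vial b's cap is at (277,227), as predicted; the dish is at (180,216). Descending and gripping.

Emit:
apply_moves --rows '[[[-1.5,1,30,0,-1],[0,0,30,0,-1],[0,0,20,0,-1],[0,0,8,0,-1],[0,0,0,0,-1],[0,0,0,0,0.3],[0,0,0,0,1],[0,0,0,0,1],[0,0,0,0,1],[0,0,0,0,1],[0,0,0,0,1],[0,0,0,0,1]]]'

```text
time: 10.42
eef_pos: [0.4461, -0.0104, 0.0437]
tcp_rot: [1.0, 0.03, -0.0, 0.0]
wrist_force: [0.1, -0.7, 0.2]
finger_gap: 0.0274
finger_force: 15.0
```

```bash
python3 -c "
from h import *
to(.657,-.0755,.12)"
```

```text
t 10.43 p [ 0.4461 -0.0104  0.0437] th 0.0598 gap 0.0274 F 15.0 W [ 0.1 -0.7  0.2] j [-0.05  0.49  2.12 -0.    0.54  1.46]
move mm [206.7  77.6 -76.3] turn None
```

Emit:
apply_moves --rows '[[[0,0,-12,0,1],[0,0,-32,0,1],[0,0,-32,0,1],[27,10,0,0,1],[35,13,0,0,1],[35,13,0,0,1],[35,13,0,0,1],[35,13,0,0,1],[25,10,0,0,1],[14.5,5.5,0,0,1],[0,0,0,0,1],[0,0,0,0,1]]]'

```text
time: 11.92
eef_pos: [0.6556, -0.0751, 0.1196]
tcp_rot: [1.0, 0.03, -0.001, -0.0]
wrist_force: [0.5, -0.7, -1.0]
finger_gap: 0.0274
finger_force: 15.0
```

Run:
```python
from h import *
to(.657,-.0755,.0375)
save('w5',capture('wrist'))
print(proj('wrist',[(.657,-.0755,.032)]))
```

```text
t 11.93 p [ 0.6556 -0.0751  0.1196] th 0.0599 gap 0.0274 F 15.0 W [ 0.5 -0.7 -1. ] j [-0.13  0.59  1.61  0.    0.94  1.38]
move mm [ 1.3  0.5 82.1] turn None
[[276.2845695  214.03736839]]
```

View pics/w5.png

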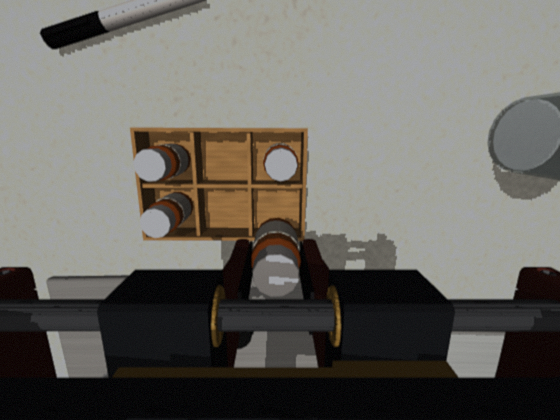

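Vial a stands in its compartment at (160,220), and the target compartment is centred at about (278,213), matching. Lowering.

Emit:
apply_moves --rows '[[[1.5,0.5,20,0,1],[0,0,28,0,1],[0,0,18,0,1],[0,0,8,0,1],[0,0,4,0,1],[0,0,3,0,1],[0,0,1.5,0,1],[0,0,0,0,1],[0,0,0,0,1]]]'

```text
time: 13.1
eef_pos: [0.6586, -0.0759, 0.0376]
tcp_rot: [1.0, 0.03, 0.0, 0.0]
wrist_force: [0.9, -0.3, 0.1]
finger_gap: 0.0274
finger_force: 15.0
```

Emit:
apply_moves --rows '[[[0,0,1,0,1],[0,0,0,0,1],[0,0,0,0,0],[0,0,0,0,-0.4],[0,0,0,0,-0.4],[0,0,-20,0,-0.4],[0,0,-35,0,-0.4],[0,0,-30,0,-0.4],[-30,-10,0,0,-1],[-40,-13,0,0,-1],[-40,-13,0,0,-1],[-9,-3.5,0,0,-1]]]'

```text
time: 14.6
eef_pos: [0.5353, -0.0431, 0.1223]
tcp_rot: [1.0, 0.03, -0.0, -0.0]
wrist_force: [-0.0, -0.7, -0.1]
finger_gap: 0.0877
finger_force: 0.0
```

Emit:
apply_moves --rows '[[[0,0,0,0,-1],[0,0,0,0,-1]]]'

```text
time: 14.85
eef_pos: [0.5391, -0.0438, 0.1218]
tcp_rot: [1.0, 0.03, 0.001, 0.0]
wrist_force: [-0.1, -0.4, -0.2]
finger_gap: 0.0877
finger_force: 0.0
```

Run:
```python
from h import *
to(.5372,-.0435,.013)
save('w6',capture('wrist'));save('s6',capture('scene')[180:340,180:380].repeat(3,0).repeat(3,1))
print(proj('wrist',[(.5372,-.0435,.04)]))
```

```text
t 14.85 p [ 0.5391 -0.0438  0.1218] th 0.0597 gap 0.0877 F 0.0 W [-0.1 -0.4 -0.2] j [-0.1   0.44  1.89 -0.    0.81  1.41]
move mm [ -1.9  -0.5 108.8] turn None
[[275.16317604 219.18682802]]
```

View pics/w6.png

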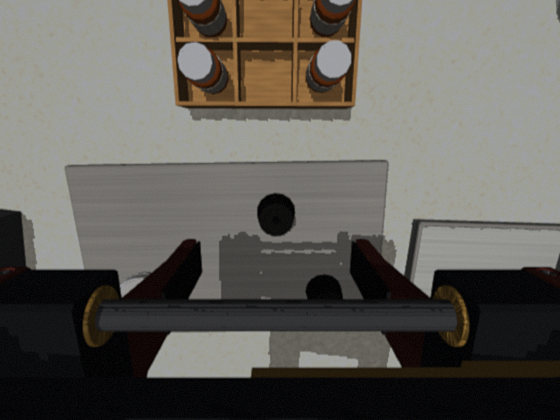

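View pics/s6.png

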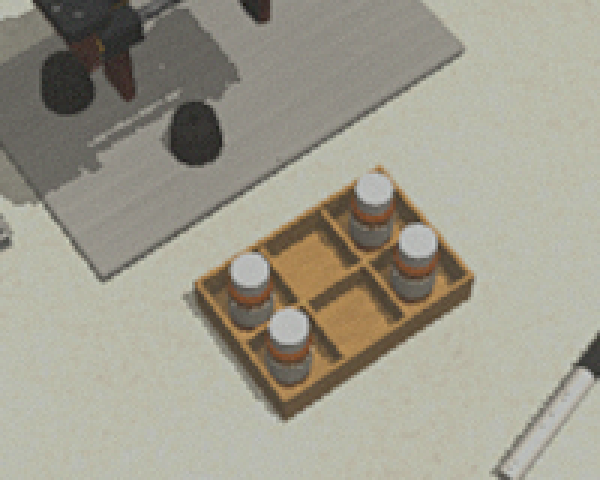

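Carton is good: all four vials upright. Stopper a is at (277,217), as predicted. Gripping it.

Emit:
apply_moves --rows '[[[-2,0,30,0,-1],[0,0,35,0,-1],[0,0,25,0,-1],[0,0,12,0,-1],[0,0,6.5,0,-1],[0,0,0,0,-1],[0,0,0,0,0],[0,0,0,0,1],[0,0,0,0,1],[0,0,0,0,1],[0,0,0,0,1],[0,0,0,0,1]]]' --force 20

```text
time: 16.45
eef_pos: [0.5352, -0.0437, 0.0127]
tcp_rot: [1.0, 0.03, -0.0, 0.0]
wrist_force: [0.4, -1.6, -0.7]
finger_gap: 0.0348
finger_force: 19.9
```

```bash
python3 -c "
from h import *
to(.468,.24,.11)"
```

```text
t 16.45 p [ 0.5352 -0.0437  0.0127] th 0.0599 gap 0.0348 F 19.9 W [ 0.4 -1.6 -0.7] j [-0.1   0.63  1.92 -0.    0.59  1.41]
move mm [ -50.1 -287.2  -97.3] turn None
```

Emit:
apply_moves --rows '[[[0,0,-15,0,1],[0,0,-40,0,1],[0,0,-42,0,1],[-5,-27,0,0,1],[-8,-45,0,0,1],[-8,-45,0,0,1],[-8,-45,0,0,1],[-8,-45,0,0,1],[-8,-45,0,0,1],[-5,-35,0,0,1],[0,0,0,0,1],[0,0,0,0,1]]]'

```text
time: 17.95
eef_pos: [0.4681, 0.2394, 0.1102]
tcp_rot: [1.0, 0.03, 0.0, 0.0]
wrist_force: [-0.2, -0.3, -0.7]
finger_gap: 0.0348
finger_force: 19.8
```

Run:
```python
from h import *
to(.468,.24,.011)
save('w7',capture('wrist'))
print(proj('wrist',[(.468,.24,.004),(.468,.305,.004),(.468,.275,.042)]))
```

```text
t 17.95 p [0.4681 0.2394 0.1102] th 0.0602 gap 0.0348 F 19.8 W [-0.2 -0.3 -0.7] j [ 0.45  0.44  1.92 -0.    0.77  1.96]
move mm [-0.1 -0.6 99.2] turn None
[[274.62674367 210.50834298]
 [205.11775625 206.50778317]
 [231.44060546 219.83540933]]
```

View pics/w7.png

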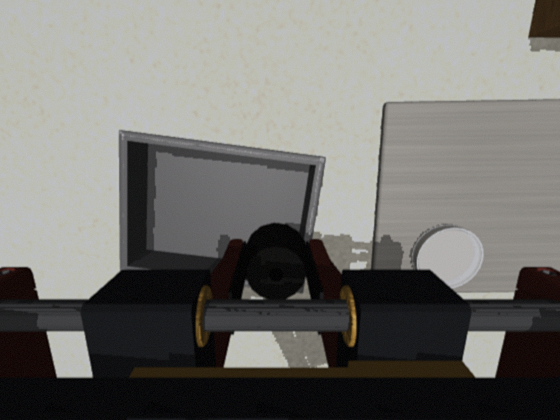

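Stopper held above the bin; its far rim runs from (122,131) to (325,157), and its right wall from (325,157) to about (310,238). I'll compute the bin centre from these.

Run:
```python
from h import *
A,B,C,D=ray('wrist',[(121,130),(326,157),(310,238),(120,268)],.041)[:,:2]
print(A,B,C,D,np.linalg.norm(A-B))
u=(A-B)/np.linalg.norm(A-B);n=np.array([-u[1],u[0]]);print('yaw',np.arctan2(-u[0],u[1]))
c=(A+B)/2+n*.059;print('centre',c,c+u*.03,c-u*.03)
```

```text
[0.53334724 0.35972543] [0.52255019 0.20341609] [0.45586893 0.20982647] [0.41928226 0.36899279] 0.15668180521934696
yaw -0.06896536294589285
centre [0.46908897 0.28563649] [0.47115629 0.31556517] [0.46702164 0.2557078 ]
```

Emit:
apply_moves --rows '[[[0,-20,0,0,1],[0,0,20,0,1],[0,0,30,0,1],[0,0,25,0,1],[0,0,15,0,1],[0,0,8,0,1],[0,0,0,0,1],[0,0,0,0,1]]]'

```text
time: 19.0
eef_pos: [0.4675, 0.2601, 0.0124]
tcp_rot: [1.0, 0.03, 0.001, -0.0]
wrist_force: [0.3, -0.8, -0.0]
finger_gap: 0.0347
finger_force: 19.8
```

Emit:
apply_moves --rows '[[[0,0,2,0,1],[0,0,2,0,1],[0,0,0,0,1]]]'

```text
time: 19.38
eef_pos: [0.4669, 0.2598, 0.0077]
tcp_rot: [1.0, 0.03, -0.0, -0.0]
wrist_force: [0.7, -0.1, -0.4]
finger_gap: 0.0347
finger_force: 19.8
```

Emit:
apply_moves --rows '[[[0,0,0,0,0.05],[0,0,0,0,0.05],[0,0,0,0,0.05],[0,0,-20,0,0.05],[0,0,-40,0,0.05],[0,0,-50,0,0.05],[-3,30,0,0,-1],[-4,45,0,0,-1],[-4,50,0,0,-1],[-5,50,0,0,-1],[-4,50,0,0,-1],[-4,50,0,0,-1]]]'

```text
time: 20.88
eef_pos: [0.4593, -0.0177, 0.1179]
tcp_rot: [1.0, 0.03, 0.0, 0.0]
wrist_force: [0.4, 0.2, -0.2]
finger_gap: 0.0879
finger_force: 0.0
```

Emit:
apply_moves --rows '[[[-4,50,0,0,-1],[-4,30,0,0,-1],[0,0,0,0,-1],[0,0,0,0,-1]]]'

```text
time: 21.38
eef_pos: [0.456, -0.0959, 0.1176]
tcp_rot: [1.0, 0.03, -0.0, -0.0]
wrist_force: [0.2, 0.7, 0.4]
finger_gap: 0.0876
finger_force: 0.0
```

Run:
```python
from h import *
im=capture('wrist');save('w8',im);g=im.mean(2)
m=np.zeros(g.shape,np.uint8);m[150:265,215:335]=(g[150:265,215:335]<45)*255
k=max(cv2.findContours(m,0,1)[0],key=cv2.contourArea);print(cv2.boundingRect(k),cv2.fitEllipse(k))
th=np.linspace(0,6.283,60)
C=lambda x,y:np.vstack([np.c_[x+.0185*np.cos(th),y+.0185*np.sin(th),th*0+.01],np.c_[x+.015*np.cos(th),y+.015*np.sin(th),th*0+.04]])
p=proj('wrist',C(.4565,-.0955));print('pred bbox',p.min(0),p.max(0)-p.min(0))
to(.4565,-.0955,.013)
```

```text
(259, 191, 38, 43) ((277.2980651855469, 212.1586151123047), (37.16694259643555, 42.403995513916016), 175.03811645507812)
pred bbox [255.94940986 190.16021669] [39.29384469 45.00478287]
t 21.43 p [ 0.4561 -0.0956  0.1177] th 0.0604 gap 0.0876 F 0.0 W [-0.  -0.1 -0.4] j [-0.23  0.36  2.05  0.    0.73  1.28]
move mm [ 4.000e-01 -1.000e-01  1.047e+02] turn None
```

Emit:
apply_moves --rows '[[[0,1,30,0,-1],[0,0,35,0,-1],[0,0,22,0,-1],[0,0,12,0,-1],[0,0,5.5,0,-1],[0,0,0,0,-1],[0,0,0,0,0],[0,0,0,0,1],[0,0,0,0,1],[0,0,0,0,1],[0,0,0,0,1],[0,0,0,0,1]]]'

```text
time: 22.92
eef_pos: [0.4562, -0.0975, 0.0132]
tcp_rot: [1.0, 0.03, -0.0, -0.0]
wrist_force: [0.4, 0.0, -0.7]
finger_gap: 0.0348
finger_force: 19.9
```

```bash
python3 -c "
from h import *
to(.471,.313,.11)"
```

```text
t 22.93 p [ 0.4562 -0.0975  0.0132] th 0.0598 gap 0.0348 F 19.9 W [ 0.4  0.  -0.7] j [-0.24  0.57  2.08  0.    0.5   1.28]
move mm [  39.3 -408.9  -96.8] turn None
```

Emit:
apply_moves --rows '[[[0,0,-15,0,1],[0,0,-40,0,1],[0,0,-42,0,1],[3,-30,0,0,1],[5,-50,0,0,1],[5,-50,0,0,1],[5,-50,0,0,1],[5,-50,0,0,1],[5,-50,0,0,1],[5,-50,0,0,1],[5,-50,0,0,1],[1,-29,0,0,1]]]'

```text
time: 24.42
eef_pos: [0.4708, 0.3157, 0.1113]
tcp_rot: [1.0, 0.031, 0.001, -0.0]
wrist_force: [-0.5, -0.1, -1.3]
finger_gap: 0.0347
finger_force: 19.8
```

Emit:
apply_moves --rows '[[[0,0,0,0,1],[0,0,0,0,1]]]'

```text
time: 24.68
eef_pos: [0.4704, 0.3123, 0.1105]
tcp_rot: [1.0, 0.03, -0.0, 0.0]
wrist_force: [0.2, -1.0, -0.3]
finger_gap: 0.0345
finger_force: 19.8
```

Run:
```python
from h import *
to(.471,.313,.0085)
save('w9',capture('wrist'))
```

```text
t 24.68 p [0.4704 0.3123 0.1105] th 0.0599 gap 0.0345 F 19.8 W [ 0.2 -1.  -0.3] j [ 0.57  0.49  1.84 -0.    0.82  2.08]
move mm [  0.7  -0.7 102. ] turn None
```

View pics/w9.png

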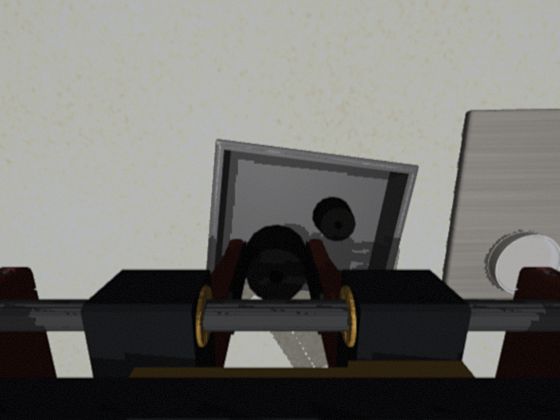

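First stopper sits upright in the bin at (334,219). The second is clear of it, so I'll shift 3 mm further and lower.

Emit:
apply_moves --rows '[[[0.5,-3,20,0,1],[0,0,30,0,1],[0,0,25,0,1],[0,0,15,0,1],[0,0,8,0,1],[0,0,3.5,0,1],[0,0,0,0,1],[0,0,0,0,1]]]'

```text
time: 25.72
eef_pos: [0.4715, 0.3165, 0.0094]
tcp_rot: [1.0, 0.03, 0.001, -0.0]
wrist_force: [0.7, -0.2, -0.1]
finger_gap: 0.0346
finger_force: 19.8
```

```bash
python3 -c "
from h import *
to(.471,.316,.0085)"
```

```text
t 25.73 p [0.4715 0.3165 0.0094] th 0.0599 gap 0.0346 F 19.8 W [ 0.7 -0.2 -0.1] j [ 0.57  0.66  1.85 -0.    0.63  2.08]
move mm [-0.5  0.4  0.9] turn None
```

Emit:
apply_moves --rows '[[[0,0,1,0,1],[0,0,0,0,0.06],[0,0,0,0,0.06],[0,0,0,0,0.06],[0,0,-20,0,0.06],[0,0,-40,0,0.06],[0,0,-50,0,0.06],[-7,30,0,0,-1],[-10,50,0,0,-1],[-10,50,0,0,-1],[-10,50,0,0,-1],[-10,53,0,0,-1]]]'

```text
time: 27.22
eef_pos: [0.4382, 0.0795, 0.119]
tcp_rot: [1.0, 0.03, 0.001, -0.0]
wrist_force: [1.6, -1.0, -0.7]
finger_gap: 0.0864
finger_force: 0.0
```

Emit:
apply_moves --rows '[[[0,0,0,0,-1],[0,0,0,0,-1],[0,0,0,0,-1]]]'

```text
time: 27.6
eef_pos: [0.4387, 0.0818, 0.1182]
tcp_rot: [1.0, 0.031, 0.001, -0.0]
wrist_force: [0.4, 0.4, 0.1]
finger_gap: 0.0876
finger_force: 0.0
```

Run:
```python
from h import *
im=capture('wrist');save('w10',im);print(im[216,276],im[216,320],im[170,276])
to(.438,.081,.013)
th=np.linspace(0,6.283,60)
p=proj('wrist',np.c_[.438+.03*np.cos(th),.081+.03*np.sin(th),th*0+.025]);print('pred',p.min(0),p.max(0))
```

```text
[149 148 146] [120 117 111] [126 124 119]
t 27.65 p [0.4385 0.0818 0.118 ] th 0.0615 gap 0.0879 F 0.0 W [ 0.7  0.  -0.2] j [0.16 0.34 2.09 0.   0.72 1.67]
move mm [ -0.6   0.8 105. ] turn None
pred [243.01894161 181.40811181] [310.09599471 246.08429043]
```

View pics/w10.png

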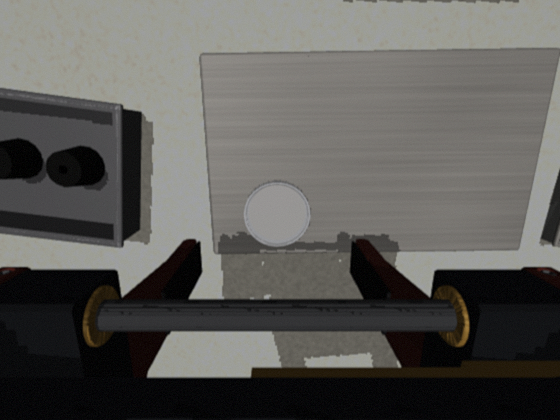

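Both stoppers are in the bin, and the dish spans u 244–310 and v 181–247, as predicted. Gripping it.

Emit:
apply_moves --rows '[[[-0.5,0.5,30,0,-1],[0,0,35,0,-1],[0,0,22,0,-1],[0,0,12,0,-1],[0,0,5,0,-1],[0,0,2,0,-1],[0,0,0,0,-1],[0,0,0,0,-0.3],[0,0,0,0,0.6],[0,0,0,0,0.6],[0,0,0,0,0.6],[0,0,0,0,0.6]]]' --force 12

```text
time: 29.15
eef_pos: [0.4377, 0.0802, 0.0118]
tcp_rot: [1.0, 0.03, 0.0, -0.0]
wrist_force: [-0.8, -0.5, 4.3]
finger_gap: 0.06
finger_force: 12.0
```

Run:
```python
from h import *
to(.4796,-.259,.08)
im=cv2.imread('pics/top0.png')
c=ray('top',[(351,223),(433,220),(437,283),(354,286)],.018)[:,:2];print(c,c.mean(0))
```

```text
t 29.15 p [0.4377 0.0802 0.0118] th 0.0598 gap 0.06 F 12.0 W [-0.8 -0.5  4.3] j [ 0.15  0.56  2.12 -0.    0.46  1.67]
move mm [ 21.5 341.1 -68.2] turn None
[[ 0.53856654 -0.17924206]
 [ 0.54057414 -0.33585406]
 [ 0.4221081  -0.33700716]
 [ 0.42090203 -0.18012635]] [ 0.4805377  -0.25805741]
```

Emit:
apply_moves --rows '[[[0,0,-8,0,0.6],[0,0,-25,0,0.6],[0,0,-40,0,0.6],[2,25,0,0,0.6],[3,45,0,0,0.6],[3,45,0,0,0.6],[3,45,0,0,0.6],[3,45,0,0,0.6],[3,45,0,0,0.6],[3,45,0,0,0.6],[1.5,30,0,0,0.6],[0,16,0,0,0.6]]]'

```text
time: 30.65
eef_pos: [0.4794, -0.2602, 0.0849]
tcp_rot: [1.0, 0.029, 0.0, 0.0]
wrist_force: [0.2, 0.9, -0.2]
finger_gap: 0.0598
finger_force: 12.0
```

Emit:
apply_moves --rows '[[[0,0,0,0,0.6],[0,0,0,0,0.6]]]'

```text
time: 30.9
eef_pos: [0.479, -0.2577, 0.0846]
tcp_rot: [1.0, 0.03, -0.0, -0.0]
wrist_force: [-0.2, -0.5, -0.8]
finger_gap: 0.0597
finger_force: 12.0
```

Run:
```python
from h import *
to(.480,-.2585,.006)
save('w11',capture('wrist'))
print(proj('wrist',[(.480,-.2585,.018)]))
```

```text
t 30.9 p [ 0.479  -0.2577  0.0846] th 0.0604 gap 0.0597 F 12.0 W [-0.2 -0.5 -0.8] j [-0.52  0.51  1.89  0.    0.74  0.99]
move mm [ 1.   0.9 78.6] turn None
[[276.87321844 221.56948737]]
```

View pics/w11.png

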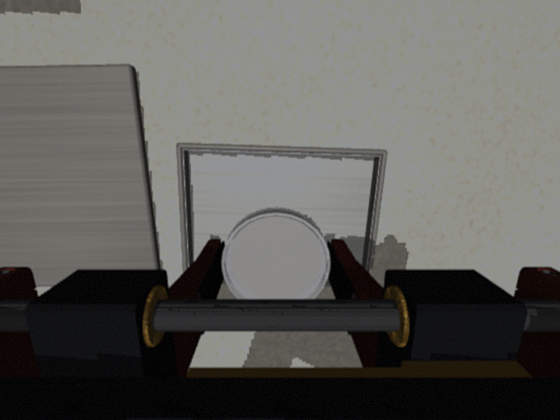

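Dish is held level and centred over the tray, whose rim spans u 180–384 at v≈148. Lowering.

Emit:
apply_moves --rows '[[[1,2,20,0,0.6],[0,0,25,0,0.6],[0,0,18,0,0.6],[0,0,8,0,0.6],[0,0,4,0,0.6],[0,0,2,0,0.6],[0,0,0,0,0.6],[0,0,0,0,0.6]]]'

```text
time: 31.95
eef_pos: [0.4809, -0.261, 0.0082]
tcp_rot: [1.0, 0.03, 0.0, 0.0]
wrist_force: [0.4, -0.2, 0.6]
finger_gap: 0.0598
finger_force: 12.0
```

Emit:
apply_moves --rows '[[[0,0,1.5,0,0.6],[0,0,0,0,0.6],[0,0,0,0,0.6]]]'

```text
time: 32.33
eef_pos: [0.4806, -0.2608, 0.0062]
tcp_rot: [1.0, 0.03, 0.0, 0.0]
wrist_force: [0.1, 0.1, -0.6]
finger_gap: 0.06
finger_force: 12.0
```

Emit:
apply_moves --rows '[[[0,0,1,0,0.6],[0,0,0,0,0.6],[0,0,0.5,0,0.6],[0,0,0,0,0.6],[0,0,0,0,0.6]]]'

```text
time: 32.95
eef_pos: [0.4806, -0.2608, 0.0049]
tcp_rot: [1.0, 0.03, 0.0, 0.0]
wrist_force: [-1.5, 0.7, 4.0]
finger_gap: 0.0598
finger_force: 12.0
```

Contact (4 N). Release to 76 mm and lift away clear.

Emit:
apply_moves --rows '[[[0,0,0,0,-0.5],[0,0,0,0,-0.7],[0,0,0,0,-0.7],[0,0,-10,0,-0.7],[0,0,-30,0,-0.7],[0,0,-40,0,-0.7],[0,0,-40,0,-0.7],[0,0,-30,0,-0.7],[0,0,0,0,-0.7],[0,0,0,0,-0.7]]]'

```text
time: 34.2
eef_pos: [0.4801, -0.2605, 0.1543]
tcp_rot: [1.0, 0.03, -0.0, -0.0]
wrist_force: [-0.7, 0.3, -1.7]
finger_gap: 0.0745
finger_force: 0.0
```

Run:
```python
from h import *
st()
im=capture('wrist');g=im.astype(int).mean(2)
th=np.linspace(0,6.283,24,endpoint=False)
f=lambda r,z:np.round(proj('wrist',np.c_[.4806+r*np.cos(th),-.2608+r*np.sin(th),th*0+z])).astype(int)
for r in(.026,.0295,.034): p=f(r,.018);print(r,g[p[:,1],p[:,0]].round())
# carton caps, plate blobs, bin from scene camera
s=capture('scene');g2=s.mean(2);a=cv2.imread('pics/s6.png').mean(2)[::3,::3];print('carton change',np.abs(a-g2[180:340,180:380])[60:].mean())
b=cv2.imread('pics/scene0.png').mean(2)
for n,P in(('va',(.527,.05,.06)),('vb',(.448,-.0095,.06)),('sa',(.537,-.0435,.03)),('sb',(.4565,-.0955,.03)),('dish',(.438,.081,.025)),('bin1',(.467,.26,.025)),('bin2',(.471,.316,.025)),('tray',(.4806,-.2608,.018))):
    u,v=np.round(proj('scene',P)[0]).astype(int);print(n,b[v-2:v+3,u-2:u+3].mean().round(),g2[v-2:v+3,u-2:u+3].mean().round())
```

```text
t 34.2 p [ 0.4801 -0.2605  0.1543] th 0.0598 gap 0.0745 F 0.0 W [-0.7  0.3 -1.7] j [-0.52  0.4   1.85  0.    0.89  0.99]
0.026 [133. 135. 134. 136. 134. 134. 137. 134. 136. 135. 136. 132. 132. 132.
 133. 132. 130. 132. 134. 133. 133. 136. 129. 129.]
0.0295 [117. 110. 109. 129. 133. 141. 137. 138. 141. 138. 136. 138. 138. 128.
 133. 127. 122. 121. 140. 130. 127. 111. 124. 112.]
0.034 [143. 143. 147. 146. 144. 141. 143. 141. 141. 141. 137. 134. 139. 139.
 140. 138. 139. 143. 140. 143. 142. 143. 144. 144.]
carton change 10.45885
va 161.0 133.0
vb 152.0 132.0
sa 49.0 134.0
sb 53.0 137.0
dish 154.0 129.0
bin1 96.0 50.0
bin2 95.0 49.0
tray 155.0 162.0
```

```bash
python3 -c "
from cell import job
print(job.close_job())"
```

```text
the job is handed in; nothing more can be done
None
```

I handed the job in at about 34 s: both vials are upright in the carton's near corner compartments with the stored vials still in place, both stoppers are in the grey bin, and the dish is lid up and flat in the metal tray.

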